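Slide the drip plate out over the edge of the riser

TASK

Push the flat rectangular brass drip plate across the wooden riser, without ever lifting or tipping it, until its long edge sticks out about 30 mm past the riser's far edge (the long edge away from the robot), square to that edge, so that the sacristan across the counter can get a hand under it. Leave the candlestick base, the cup and the rubber block undisturbed, and finish with the plate lying still and nothing touching it.

Things in the scene. Friction and masses are not known exactly. Their poses are not given: they have to be found in the camera images.
- riser: Low dark-oak riser fixed to the counter: a board 260 mm (its x) by 440 mm (its y), flat top 50 mm above the counter, no lips. Origin at the centre of its underside, at counter height; x points away from the robot to the far edge (a long edge, 130 mm from the origin), y runs along that edge, z up. Its place and yaw (up to 0.4 rad) vary; it cannot be moved.
- far_edge (a point): Middle of the riser's far long edge, at the height of its top (50 mm above the counter); axes as the riser's.
- plate: Loose flat sheet-brass plate on the riser: 100 mm (its x) by 140 mm (its y), 8 mm thick, faint ring on top; 0.25 to 0.5 kg; friction stops it when not pushed. Origin at the centre of its underside; x roughly to the far edge (starts skewed up to 0.3 rad, 70 to 110 mm short of its goal); z up. Two spread fingertips against its near 140 mm side turn it square to themselves.
- candlestick: Loose round brass candlestick base, 86 mm across the foot, 66 mm tall, standing on the riser to one side of the plate (left or right differs). Origin at the centre of its underside. Leave alone.
- cup: Loose white ceramic cup, 72 mm across the rim, 68 mm tall, standing on the riser on the other side of the plate. Origin at the centre of its underside. Leave alone.
- rubber_block: Loose red rubber cleaning block, 50 (x) by 80 (y) by 30 mm tall, lying on the counter beyond the riser's far edge. Origin at the centre of its underside. Leave alone.
Mind the look-alikes: they are no part of the job. There is more than one size of the plate; the one meant has the size given above.

How it is judged:
By the outcome, as a careful person would: the job done as asked, in the order asked, and still so for the second after the job is handed in, with the robot touching nothing.
It also fails if it takes over 35 s, if anything falls off the work surface, if the arm or the gripper's body presses on something with over 40 N, if the wrist force passes 120 N, or if a joint passes its speed limit or range.

ROBOT

A 6-joint arm with a two-finger parallel gripper is mounted at the origin on the work surface. World frame = base frame: x ahead of the robot, y to its left, z up, the work surface at z = 0. Lengths are in mm, angles in degrees, forces in N, time in s.
With the tool pointing down it reaches from about 300 to 850 mm from the base axis. Payload 4.2 kg.
Tool frame: the origin (TCP) lies between the finger pads; the fingertips stand ahead of it and the grasp point (between the pads) lies 3 mm ahead of it (nose_length is the z of the fingertips in the tool frame, in mm); z points along the fingers, y is the line along which they close (so a half turn about z gives the same grasp; the last joint's range is limited). The gripper opens to 91 mm and grips with 3 to 60 N. Pads are 32 mm wide; open, the fingers measure 118 mm over their backs; the gripper's body (76 mm by 178 mm) begins 60 mm behind the grasp point.
Start: joints at [-64.916, 18.312, 89.639, -0, 72.044, -1.146], TCP at [254.141, -515.804, 235.976] pointing down, gripper open.
Joint ranges: [-177.97, 177.97], [-48.28, 115.42], [12.27, 149.76], [-77.06, 257.06], [2.81, 150.46], [-146.56, 146.56]. Speed limits (degrees/s): [147.25, 147.25, 180, 180, 180, 180].

INTERFACE

Orientations are given as [roll, pitch, yaw] about the fixed x, y, z axes, in that order (R = Rz(yaw) Ry(pitch) Rx(roll)).
In Python, from workcell import state, grab_frame, camera_params, job_done, nose_length gives the robot as it stands.
- The arm moves only by the tool step_arm, never from a script. Its argument "plan" is a list that holds one entry, the list of rows, each a list of 5 numbers: the shift along the tool's x, y, z in cm, then the turn about the tool's z in rad, then the opening, from 0 (shut) to 1 (fully open). In form: [[[x, y, z, turn, gripper], ...]]. A call has 1 to 20 rows; each row is the pose to reach, as a shift and turn from the pose commanded when the call began, along the tool's axes at that moment; what a row does not reach only later rows make up. A row lasts 1/8 s, in which the tool goes at most 62.5 mm and 10.7 degrees, less where a joint would pass 70% of its speed; a pose out of reach is approached as far as the arm can. A call with a gripper value outside its range is refused whole. The fingers move at their own pace and stop on an object; "newtons" is the grip in N (left out, the last holds). Time passes only in rows, so rows that repeat a pose let the fingers close. It gives the time, the measured TCP pose, the force, the opening and the grip force at its end, in the units of the state.
- state(): the state, without advancing time (a new reading comes with each control period).
- grab_frame(name): name is "scene" or "top" or "wrist"; returns the picture (420x560x3 uint8, blue, green, red); there is no depth.
- camera_params(name): a dict with "camera_matrix" (3x3 intrinsics, pixels), "k1" (the pictures are not rectified: a ray, as slopes to the right and down, at radius r is drawn at 1 + k1 r^2 times it, then the intrinsics apply), "R" (3x3) and "t" (3): a world point X has camera coordinates R X + t; the wrist camera has in their place "mount" (4x4, takes a point from camera to tool coordinates, whose origin is the TCP and whose axes are the flange's). Camera axes: x right, y down, z forward; pixel columns grow to the right and rows downward; lengths in mm; the calibration is good to about 2 mm. A picture is of the moment at which its call begins: read the wrist's pose just before it. camera_params takes no time and is no camera call.
- job_done(): hands the job in; it is judged then, once.
The state is a dict: "time_s": time; "qpos": joint angles; "qvel": joint speeds; "effort": joint torques, N m; "ee_pos": TCP position; "ee_rot": TCP orientation; "force": force on the tool from outside, world axes, zero at the start; "torque": the same for the moment, N m; "gripper_width": finger opening in mm; "gripper_force": force on a finger pad.
Only numpy, scipy, OpenCV 4.12 (cv2) and the standard library are available. Lean on these libraries where they do the work, as an engineer would, in place of code of your own. Each camera call takes 0.05 s, during which the arm holds its last target. There are 200 camera calls.

## Working session

There is one attempt and no reset: what is moved stays moved. The work goes in short steps, Python scripts to look and compute and a tool call to move; the robot and the scene stay as the last step left them, time stands still between calls to the robot, and variables do not carry over. Pictures are saved under pics/ and viewed, at most 10 in all, crops included, and the job is handed in when it is done.

Besides the shell and the picture viewer there is one more tool, called after "Request:" by a JSON object that holds its "method" and its "body", one argument or row to a line. step_arm: Moves the arm, as the interface text tells. Its arguments: {"type":"object","properties":{"plan":{"type":"array","items":{"type":"array","items":{"type":"array","items":{"type":"number"}}}},"newtons":{"type":"number"}},"required":["plan"]}

```bash
mkdir -p pics; ls; python3 - <<'E'
from workcell import *
import cv2
s=state();print(s, nose_length if not callable(nose_length) else nose_length())
for n in("top","scene"):
    cv2.imwrite(f"pics/{n}0.png",grab_frame(n));print(n,camera_params(n))
E
```

```text
pics
{'time_s': 0.0, 'qpos': array([-6.49158090e+01,  1.83505999e+01,  8.97058165e+01, -8.91728518e-04,
        7.20417996e+01, -1.14451588e+00]), 'qvel': array([ 0.03558401,  0.08364439,  0.08325349,  0.07054751, -0.04371159,
       -0.0401208 ]), 'effort': array([ 1.63307905e-03, -4.12451684e+01, -2.31975281e+01,  7.27242208e-02,
        4.55977803e-02, -1.52773623e-04]), 'ee_pos': array([ 253.94130615, -515.38133535,  235.13466247]), 'ee_rot': array([-1.79901787e+02, -1.11414513e-03,  2.62289816e+01]), 'force': array([ 6.05324235e-01,  6.12927956e-04, -7.18367329e-01]), 'torque': array([-0.00476865, -0.0008711 , -0.01789617]), 'gripper_force': 0.0, 'gripper_width': 90.85359397157752} 22.0
top {'camera_matrix': array([[449.91185802,   0.        , 276.11134545],
       [  0.        , 449.91185802, 208.68207536],
       [  0.        ,   0.        ,   1.        ]]), 'k1': -0.1250498631713072, 'R': array([[-1.74630456e-02, -9.99847484e-01, -2.25302486e-04],
       [-9.81491307e-01,  1.71854214e-02, -1.90734044e-01],
       [ 1.90708826e-01, -3.10966488e-03, -9.81641724e-01]]), 't': array([127.40360561, 649.71998837, 951.85579918])}
scene {'camera_matrix': array([[503.45009324,   0.        , 275.20278746],
       [  0.        , 503.45009324, 215.2511121 ],
       [  0.        ,   0.        ,   1.        ]]), 'k1': -0.16404505652976253, 'R': array([[ 0.43020929,  0.90272866, -0.00096768],
       [ 0.78146573, -0.37295577, -0.50021526],
       [-0.45191955,  0.21444105, -0.86590055]]), 't': array([-365.12009654, -442.91759589, 1546.78317726])}
```

View pics/top0.png

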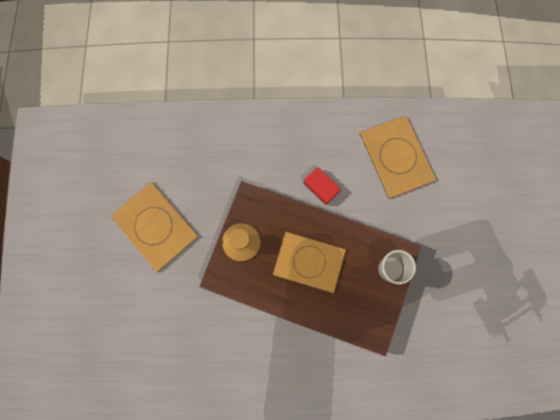

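View pics/scene0.png

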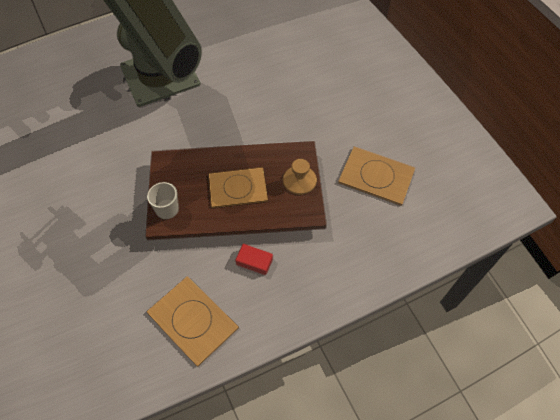

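The top view shows the riser with corners near (241,181), (420,243), (387,355) and (201,288). The plate is at (310,262), the candlestick at (240,241), the cup at (398,267) and the rubber block at (322,186). Two decoy plates lie on the counter. The scene view agrees.

```bash
cat > h.py <<'E'
import numpy as np, cv2
from workcell import *
from scipy.optimize import least_squares
def dist(n):
    c=camera_params(n); return c,np.array([c["k1"],0,0,0,0.])
def proj(n,X):
    c,d=dist(n); return cv2.projectPoints(np.asarray(X,float).reshape(-1,3),cv2.Rodrigues(c["R"])[0],c["t"],c["camera_matrix"],d)[0].reshape(-1,2)
def unproj(n,px,z):
    c,d=dist(n); p=cv2.undistortPointsIter(np.asarray(px,float).reshape(-1,1,2),c["camera_matrix"],d,None,None,(3,50,1e-9)).reshape(-1,2)
    r=np.c_[p,np.ones(len(p))]@c["R"]; o=-c["R"].T@c["t"]
    return (o+r*((z-o[2])/r[:,2])[:,None])[:,:2]
def rect(p,w,h,z):
    x,y,a=p; c,s=np.cos(a),np.sin(a)
    q=np.array([[-w,-h],[w,-h],[w,h],[-w,h]])/2
    return np.c_[q@np.array([[c,s],[-s,c]])+[x,y],np.full(4,z)]
def sample(q,n=40):
    return np.vstack([q[i]+(q[(i+1)%4]-q[i])*np.linspace(.06,.94,n)[:,None] for i in range(4)])
def fit(n,img,p0,w,h,z,rng=8):
    """snap a known rectangle to image gradients (sub-pixel, per edge point, robust)"""
    g=cv2.GaussianBlur(img,(0,0),.8).astype(np.float32)
    p=np.array(p0,float)
    for k in range(6):
        r=rng if k<2 else 3
        P=sample(rect(p,w,h,z)); O=P.copy(); O[:,:2]+=0.01*(P[:,:2]-p[:2])
        u=proj(n,P); e=sample(proj(n,rect(p,w,h,z)),40)
        t=np.repeat(np.roll(proj(n,rect(p,w,h,z)),-1,0)-proj(n,rect(p,w,h,z)),40,0); t/=np.linalg.norm(t,axis=1)[:,None]
        nn=np.c_[t[:,1],-t[:,0]]; nn*=np.sign((nn*(u-u.mean(0))).sum(1))[:,None]
        s=np.arange(-r,r+.01,.25); S=u[:,None]+nn[:,None]*s[None,:,None]
        v=cv2.remap(g,S[...,0].astype(np.float32),S[...,1].astype(np.float32),1)
        m=np.abs(np.gradient(v,axis=1)).sum(2); best=S[np.arange(len(u)),m.argmax(1)]
        def f(q): return ((proj(n,sample(rect(q,w,h,z)))-best)*nn).sum(1)
        p=least_squares(f,p,loss="soft_l1",f_scale=.4,x_scale=[10,10,.05]).x
    return p,np.median(np.abs(f(p)))
E
python3 - <<'E'
from h import *
cs=unproj("top",[[241,181],[420,243],[387,355],[201,288]],50)
far=cs[0]-cs[1]
ps=unproj("top",[[288,233],[345,249],[333,292],[275,277]],58); pf=ps[0]-ps[1]
r0=[*cs.mean(0),np.arctan2(-far[0],far[1])]; p0=[*ps.mean(0),np.arctan2(-pf[0],pf[1])]
print(r0,p0,np.linalg.norm(far),np.linalg.norm(pf))
for n in("top","scene"):
    im=cv2.imread(f"pics/{n}0.png")
    r,er=fit(n,im,r0,260,440,50,6);p,ep=fit(n,im,p0,100,140,58,5);print(n,r,er,p,ep)
    c,s=np.cos(r[2]),np.sin(r[2]);print("plate in riser",(p[:2]-r[:2])@np.array([[c,-s],[s,c]]),p[2]-r[2])
    for q in(rect(r,260,440,50),rect(p,100,140,58)): cv2.polylines(im,[np.round(proj(n,q)*8).astype(int)],True,(0,255,0),1,cv2.LINE_AA,3)
    cv2.imwrite(f"pics/{n}_fit.png",cv2.resize(im[100:370,100:450],None,fx=2.2,fy=2.2))
print("cup,cand bases",unproj("top",[[396,268],[241,240]],90), unproj("top",[[322,186]],30))
E
```

```text
[np.float64(522.6637849349789), np.float64(37.51751752250727), np.float64(-0.35783808257645366)] [np.float64(529.5241492177089), np.float64(42.32340584405607), np.float64(-0.29484674881606077)] 434.3395539097676 132.35593212054758
top [ 5.23228082e+02  3.89310516e+01 -3.72345745e-01] 0.3757363262263329 [ 5.31688246e+02  4.50336633e+01 -3.08887030e-01] 0.21980145698146103
plate in riser [5.66030533 8.7622594 ] 0.06345871476382686
scene [ 5.28739752e+02  3.67965598e+01 -3.73301440e-01] 0.5117098135434551 [ 5.31892402e+02  4.54594526e+01 -3.11744600e-01] 0.23002154729487245
plate in riser [-0.22376123  9.21601019] 0.06155683970421982
cup,cand bases [[ 511.38750124 -140.70338727]
 [ 578.74682059  193.36560329]] [[710.69194735   6.90920558]]
```

View pics/top_fit.png

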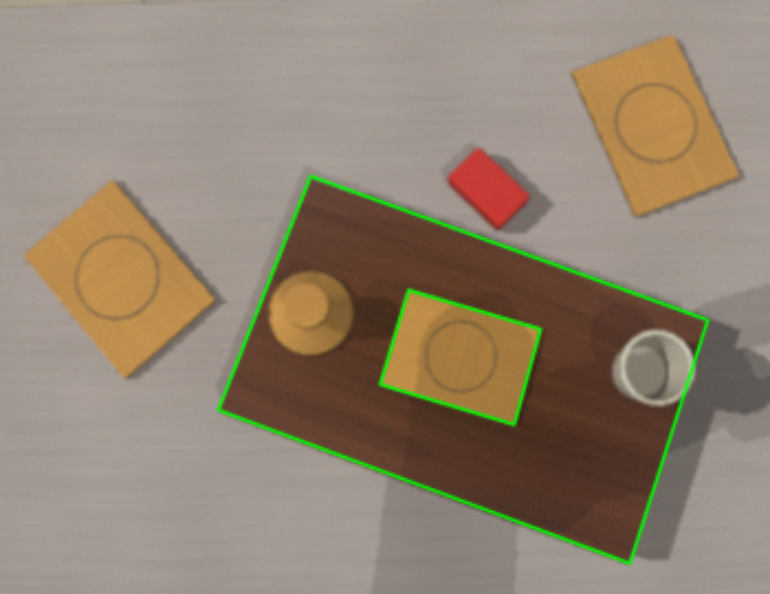

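View pics/scene_fit.png

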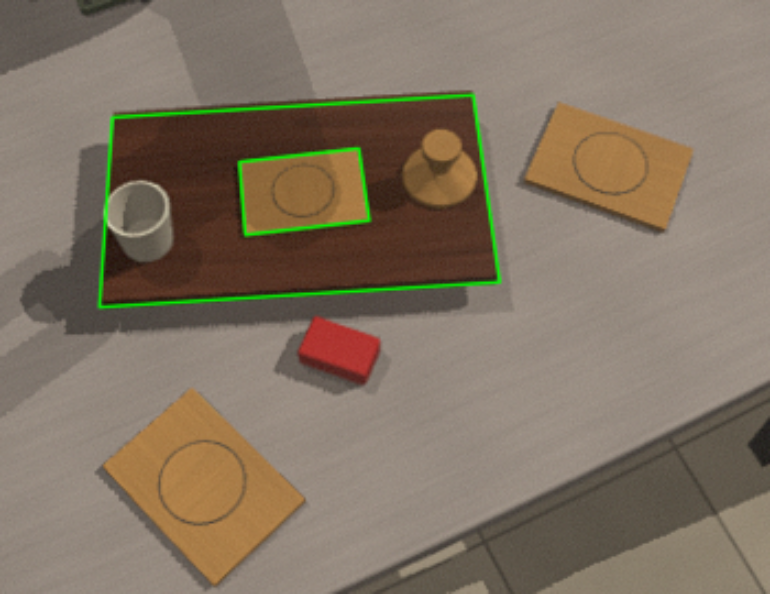

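The top fit is good: all riser sides are hidden from that camera, so the fitted outline is the true top face. The scene fit is biased by the visible far side face. In the riser frame the plate is at x=5.7, y=9, with a skew of 3.6°. The goal is x=110, y free. I'll hover behind the plate first.

Request:
{"method": "step_arm", "body": {
  "plan": [
    [[2,-2,0,0.04,1],[5.5,-5.5,0,0.1,1],[9.5,-9.6,0,0.18,1],[13.5,-13.6,0,0.255,1],[17.5,-17.7,0,0.33,1],[21.5,-21.7,0,0.405,1],[25.5,-25.8,0,0.48,1],[29.5,-29.8,0,0.56,1],[33.5,-33.8,0,0.635,1],[37.5,-37.9,0,0.71,1],[41,-41.4,0,0.775,1],[43,-43.4,0,0.815,1],[43.9,-44.35,0,0.83,1],[43.9,-44.35,0,0.83,1],[43.9,-44.35,0,0.83,1]]
  ]
}}

```text
time_s: 1.98
ee_pos: [451.6, 75.6, 235.7]
ee_rot: [180.0, 0.0, -21.3]
force: [0.3, -0.1, 0.2]
gripper_width: 91.5
gripper_force: 0.0
```

Request:
{"method": "step_arm", "body": {
  "plan": [
    [[0,0,3,0,1],[0,0,7,0,1],[0,0,11,0,1],[0,0,14,0,1],[0,0,15.2,0,1],[0,0,15.6,0,1],[0,0,15.9,0,1],[0,0,15.9,0,1],[0,0,15.9,0,1]]
  ]
}}

```text
time_s: 3.1
ee_pos: [452.4, 76.1, 77.6]
ee_rot: [-180.0, -0.1, -21.3]
force: [0.7, 0.9, -0.4]
gripper_width: 91.6
gripper_force: 0.0
```

```bash
python3 - <<'E'
from h import *
s=state();print(s['ee_pos'],s['force'])
a=grab_frame("scene");w=grab_frame("wrist")
cv2.imwrite("pics/d.png",np.hstack([cv2.resize(a[120:280,120:360],(400,267)),cv2.resize(w,(356,267))]))
E
```

```text
[452.36377111  76.13383336  77.55650212] [ 0.71275857  0.8641949  -0.37243102]
```

View pics/d.png

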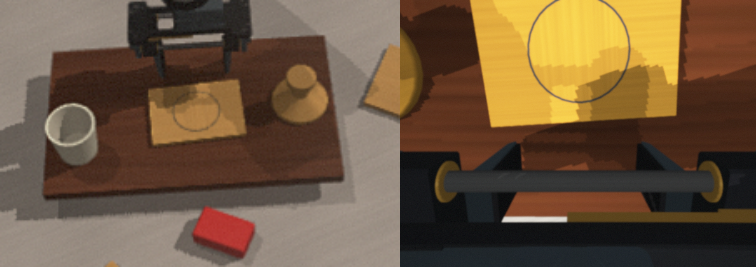

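The fingers are behind the plate, clear of it and roughly centred. I'll lower about 2.5 mm and push most of the way.

Request:
{"method": "step_arm", "body": {
  "plan": [
    [[0,0,0.15,0,1],[0,0,0.25,0,1],[0.5,0,0.25,0,1],[1,0,0.25,0,1],[1.5,0,0.25,0,1],[2,0,0.25,0,1],[2.4,0,0.25,0,1],[2.8,0,0.25,0,1],[3.2,0,0.25,0,1],[3.6,0,0.25,0,1],[4,0,0.25,0,1],[4,0,0.25,0,1]]
  ]
}}

```text
time_s: 4.7
ee_pos: [490.2, 61.3, 74.5]
ee_rot: [-180.0, -0.1, -21.3]
force: [-1.0, 0.4, 0.4]
gripper_width: 91.5
gripper_force: 0.1
```

```bash
cat > m.py <<'E'
from h import *
import sys
s=state();r=np.array([523.228,38.931,-0.372346]);c,q=np.cos(r[2]),np.sin(r[2]);M=np.array([[c,-q],[q,c]])
e=(s['ee_pos'][:2]-r[:2])@M;print("tcp riser",e,s['ee_pos'][2],s['force'],s['time_s'])
im=grab_frame("top");k=sys.argv[1];cv2.imwrite(f"pics/t{k}.png",im)
g=e+[float(sys.argv[2]) if len(sys.argv)>2 else 66,0]
p,ep=fit("top",im,[*(r[:2]+M@g),r[2]],100,140,58,5)
print("plate riser",(p[:2]-r[:2])@M,np.degrees(p[2]-r[2]),ep)
cv2.polylines(im,[np.round(proj("top",rect(p,100,140,58))*8).astype(int)],True,(0,255,0),1,cv2.LINE_AA,3)
cv2.imwrite(f"pics/t{k}f.png",cv2.resize(im[130:350,190:430],None,fx=2.5,fy=2.5))
E
python3 m.py 1
```

```text
tcp riser [-38.93558041   8.77435759] 74.50976762828662 [-1.01669628  0.4078036   0.39691094] 4.7
plate riser [29.72889875  4.9548901 ] 1.3587211548726619 0.7467305501634461
```

View pics/t1f.png

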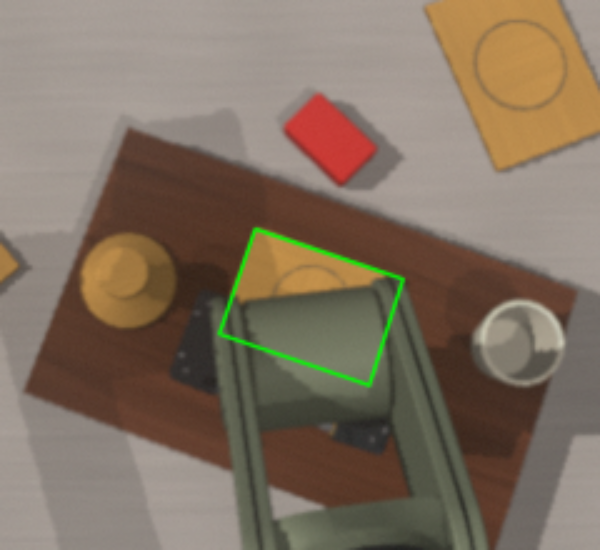

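The plate is being pushed, partly hidden from the top camera by the arm. I'll continue to about 10 mm short, back off and measure.

Request:
{"method": "step_arm", "body": {
  "plan": [
    [[0.3,0,0,0,1],[0.8,0,0,0,1],[1.3,0,0,0,1],[1.8,0,0,0,1],[2.3,0,0,0,1],[2.8,0,0,0,1],[3.3,0,0,0,1],[3.8,0,0,0,1],[4.3,0,0,0,1],[4.8,0,0,0,1],[5.3,0,0,0,1],[5.8,0,0,0,1],[6.2,0,0,0,1],[6.6,0,0,0,1],[6.9,0,0,0,1],[7.1,0,0,0,1],[7.2,0,0,0,1],[7.2,0,0,0,1],[7.2,0,0,0,1]]
  ]
}}

```text
time_s: 7.12
ee_pos: [556.4, 35.2, 74.4]
ee_rot: [180.0, -0.0, -21.3]
force: [-2.8, 1.6, 1.1]
gripper_width: 91.1
gripper_force: 1.3
```

```bash
cat > m2.py <<'E'
from h import *
import sys
s=state();r=np.array([523.228,38.931,-0.372346]);c,q=np.cos(r[2]),np.sin(r[2]);M=np.array([[c,-q],[q,c]])
e=(s['ee_pos'][:2]-r[:2])@M;print("tcp riser",e,s['ee_pos'][2],s['force'],s['time_s'])
k=sys.argv[1];out=[]
for n in("top","scene"):
    im=grab_frame(n)
    p,ep=fit(n,im,[*(r[:2]+M@[float(sys.argv[2]),8]),r[2]],100,140,58,6)
    print(n,(p[:2]-r[:2])@M,np.degrees(p[2]-r[2]),ep)
    for z in (rect(p,100,140,58),rect(r,260,440,50)):cv2.polylines(im,[np.round(proj(n,z)*8).astype(int)],True,(0,255,0),1,cv2.LINE_AA,3)
    out.append(cv2.resize(im[130:350,150:430],None,fx=1.42,fy=1.42))
cv2.imwrite(f"pics/m{k}.png",np.hstack(out))
E
python3 m2.py 1 100
```

```text
tcp riser [32.22512544  8.62661037] 74.42684162356605 [-2.75285124  1.59301052  1.0817221 ] 7.125
top [109.33816105   1.89741096] 6.461364062622594 1.5862725512231828
scene [101.11479796   6.13295924] -0.15680838576838524 0.2391977576505109
```

View pics/m1.png

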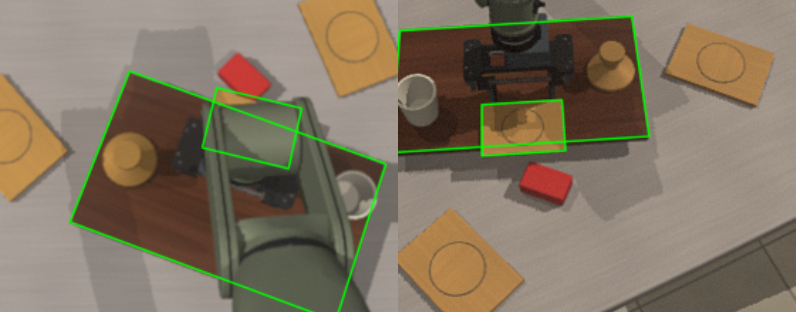

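The scene fit puts the plate at x≈101 mm (overhang ≈21 mm) and square. The top fit is not usable because the arm hides the plate. I'll push 9 mm more, then back off straight and up.

Request:
{"method": "step_arm", "body": {
  "plan": [
    [[0.2,0,0,0,1],[0.4,0,0,0,1],[0.6,0,0,0,1],[0.8,0,0,0,1],[0.9,0,0,0,1],[0.9,0,0,0,1],[0.9,0,0,0,1],[0.6,0,0,0,1],[0,0,0,0,1],[-1.5,0,0,0,1],[-3.5,0,-1,0,1],[-6,0,-4,0,1],[-9,0,-8,0,1],[-13,0,-12,0,1],[-18,0,-15,0,1],[-22,0,-16,0,1],[-22,0,-16,0,1],[-22,0,-16,0,1]]
  ]
}}

```text
time_s: 9.48
ee_pos: [351.1, 115.3, 234.7]
ee_rot: [-180.0, -0.1, -21.3]
force: [-0.5, -0.3, 0.5]
gripper_width: 91.1
gripper_force: 0.0
```

```bash
python3 m2.py 2 110
```

```text
tcp riser [-188.14001222    8.54369957] 234.65945523285183 [-0.52566755 -0.33923879  0.54076661] 9.475
top [110.16427624   5.44245704] -0.0883833525237754 0.18158314248983334
scene [110.25439282   6.05154133] -0.15825948551673713 0.2138295804098675
```

View pics/m2.png

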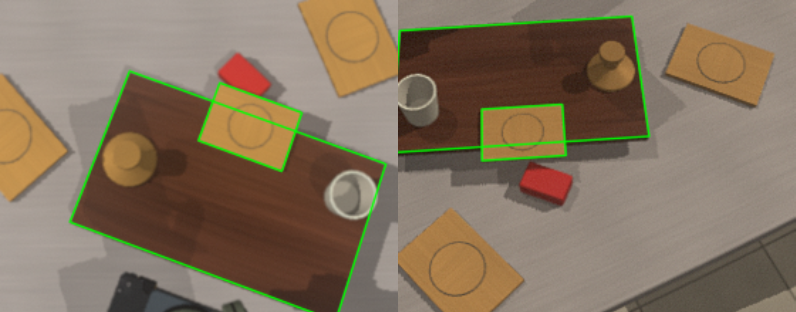

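Both cameras agree: the overhang is 30.2 mm, the plate is square to about 0.1°, the other objects are undisturbed and the arm is clear.

```bash
python3 -c "
from workcell import *
print(job_done())"
```

```text
the job is handed in; nothing more can be done
None
```

I pushed the brass plate flat across the riser until it overhangs the far edge by about 30 mm, square to within about 0.2°; the candlestick, cup and rubber block look undisturbed, the arm is clear, and the job is handed in at about 9.6 s.

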